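Hold the amber reference cell in the photometer's light path

TASK

Open the photometer's shutter: turn the crank on top of its lamp head clockwise (seen from above), a little more than one full turn, until it meets its stop. Then take the amber reference cell (orange cap) out of the rack, gripping it by its two frosted sides only and never touching its clear windows or cap with the fingers, and hold it upright, still and free of everything else in the light path, about midway between the two heads, so that the light goes squarely through the middle of both windows. The program finishes while still holding it there, with the shutter left fully open and the other two cells, the dropper bottle, the specimen jar and the marker left where they stood.

Things in the scene. Friction and masses are not known exactly. Their poses are not given: they have to be found in the camera images.
- photometer: photometer, fixed: a dark base plate (285 x 85 x 12 mm) with two grey heads. Origin on the table top under the middle of the light path; the light runs horizontally along its x axis; z up. Lamp head (x -149 to -63 mm, 80 mm wide in y, top at z = 98 mm, crank on its top) at -x; detector head (x 65 to 115 mm, 70 mm wide, top at z = 92 mm) at +x; a 3 mm lens ring and the shutter guides leave 118 mm free between them
- light_path (a point): the point in the middle of the light path, midway between the heads, 75 mm above the table (63 mm above the base plate); the beam, about 8 mm thick, runs through it along the photometer's x axis
- crank_axis (a point): point on the crank's vertical axis, 108 mm to -x of the light path's middle, at the mid height of the grip knob (z = 127 mm)
- crank_knob (a point): middle of the crank's grip knob: an upright black knob, 16 mm thick (18 mm near its top), 35 mm tall from z = 109.5 to 144.5 mm, 38 mm from the crank's axis, above an aluminium crank arm whose top is at z = 109 mm. The knob spins freely on its pin, so fingers that hold it need not turn with the crank
- crank (a joint): angle of the crank, rad: 0 at one stop (shutter shut), growing clockwise seen from above, 6.9 at the other stop (shutter fully open; the knob then points to the photometer's -x). Starts between 0 and 0.5. About 0.06 N m of friction; it stays where it is left. It lowers the red shutter plate in front of the lamp's window
- rack: grey rack, fixed, 190 (x) x 44 (y) x 20 mm (z), with three rectangular pockets along its x axis, 58 mm apart, 14 mm deep, 3 mm wider than the cells; a cell in a pocket stands with its underside 6 mm above the table and its axes along the rack's. Origin at the middle of its underside
- cell_amber: reference cell of amber glass with an orange cap: an upright block 34 (x) x 24 (y) x 60 mm (z), about 50 g, standing loose in one of the rack's three pockets. Origin at the middle of its underside, z up. Its two frosted (white, matt) sides face +y and -y, 24 mm apart, full height; the clear windows (2 mm back from the edges of the frosted sides) face +x and -x; the cap on top is 17 mm wide in y, and rises 1 mm above the frosted sides. This is the one to be held.
- cell_amber_middle (a point): middle of the amber cell and of its windows, 30 mm above its underside
- cell_amber_windows: the clear amber glass inside the amber cell, with its two windows (not to be touched); origin at the middle of the cell's underside
- cell_amber_cap: the orange cap of the amber cell (not to be touched); origin at the middle of the cell's underside
- cell_green: reference cell of green glass with a green cap: an upright block 34 (x) x 24 (y) x 60 mm (z), about 50 g, standing loose in one of the rack's three pockets. Origin at the middle of its underside, z up. Its two frosted (white, matt) sides face +y and -y, 24 mm apart, full height; the clear windows (2 mm back from the edges of the frosted sides) face +x and -x; the cap on top is 17 mm wide in y, and rises 1 mm above the frosted sides. To be left alone.
- cell_clear: reference cell of colourless glass with a black cap: an upright block 34 (x) x 24 (y) x 60 mm (z), about 50 g, standing loose in one of the rack's three pockets. Origin at the middle of its underside, z up. Its two frosted (white, matt) sides face +y and -y, 24 mm apart, full height; the clear windows (2 mm back from the edges of the frosted sides) face +x and -x; the cap on top is 17 mm wide in y, and rises 1 mm above the frosted sides. To be left alone.
- dropper_bottle: amber dropper bottle with a rubber teat, 33 mm across, 102 mm tall, loose, the one nearest the rack, on its far side; origin at the middle of its underside. To be left alone
- specimen_jar: glass specimen jar with a black cap, 48 mm across, 74 mm tall, loose, the one nearest the rack, on its far side; origin at the middle of its underside. To be left alone
- marker_black: black marker lying flat, 133 mm long (y) and 12 mm thick, loose; origin at the middle of its underside. To be left alone

How it is judged:
By the outcome, as a careful person would: the job done as asked, in the order asked, and still so for the second after the job is handed in, while the arm keeps its last pose, push and grip.
It also fails if it takes over 64 s, if anything falls off the work surface, if the arm or the gripper's body presses on something with over 40 N, if the wrist force passes 120 N, or if a joint passes its speed limit or range.

ROBOT

A 7-joint arm with a two-finger parallel gripper is mounted at the origin on a cart in front of the work surface, level with it; the furniture and walls round the work are solid. World frame = base frame: x ahead of the robot, y to its left, z up, the work surface at z = 0. Lengths are in m, angles in rad, forces in N, time in s.
With the tool pointing down it reaches from about 0.4 to 0.75 m from the base axis. Payload 19.5 kg.
Tool frame: the origin (TCP) lies at the very end of the fingers, on their centre line; the grasp point (between the pads) lies 19 mm behind it; z points along the fingers, y is the line along which they close (so a half turn about z gives the same grasp; the last joint's range is limited). The gripper opens to 85 mm and grips with 20 to 120 N. Pads are 22 mm wide; open, the fingers measure 114 mm over their backs; the gripper's body (76 mm by 85 mm) begins 54 mm behind the grasp point. The pads swing forward as they close: fully open they stand 13 mm farther back than shut.
Start: joints at [1.223, 0.707, -0.028, 1.485, 0.022, 0.951, -0.075], TCP at [0.173, -0.548, 0.231] pointing down, gripper open.
Joint ranges: [-2.71, 2.71], [-0.32, 2.16], [-1.57, 1.52], [0, 2.45], [-1.46, 4.6], [0, 2.02], [-2.83, 2.83]. Speed limits (rad/s): [1.89, 1.89, 2.57, 2.57, 3.01, 3.01, 3.01].

INTERFACE

Orientations are given as a unit quaternion [x, y, z, w].
In Python, from bench import env, eoat, capture gives the robot as it stands. Calls block until the motion is done:
- env.move_ptp(position, orientation): joint-space move of the TCP to a pose.
- env.move_linear(position, frame=None, v=0.15, force_limit=None): straight line of the TCP; frame=None keeps the orientation; v is the mean speed in m/s. With force_limit (N) it stops when the force on the tool has changed by that much, and returns True; else False.
- env.set_joints(angles): joint-space move.
- eoat.set_gripper(opening): finger opening in m; the grip force is fixed at half the most; returns when the fingers have stopped.
- env.sleep(seconds).
- env.inverse_kinematics(position, orientation): joint angles nearest the present ones, or None.
- capture(name): name is "scene" or "top"; returns a dict with "color" (480x640x3 uint8, red, green, blue), "fx", "fy", "cx", "cy" (pixels), "camera_from_world" (4x4, takes a point from world to camera coordinates). Camera axes: x right, y down, z forward; pixel columns grow to the right and rows downward; lengths in m; the calibration is good to about 2 mm. A picture is of the moment at which its call begins. There is no depth.
A pose or a line that the arm cannot do raises env.Unreachable and nothing moves.
- env.hand_in(): hands the job in; it is judged then, once.
Readings, each from a call of its own:
- env.read_time_s(): time.
- env.read_qpos(): joint angles.
- env.read_qd(): joint speeds.
- env.read_joint_efforts(): joint torques, N m.
- env.read_tcp_pos(): TCP position.
- env.read_ee_rot(): TCP orientation.
- env.read_force(): force on the tool from outside, world axes, zero at the start.
- env.read_torque(): the same for the moment, N m.
- env.read_finger_gap(): finger opening in m.
- env.read_gripper_force(): force on a finger pad.
Only numpy, scipy, OpenCV 4.12 (cv2) and the standard library are available. Lean on these libraries where they do the work, as an engineer would, in place of code of your own. Each camera call takes 0.05 s, during which the arm holds its last target. There are 200 camera calls.

## Working session

There is one attempt and no reset: what is moved stays moved. The work goes in short steps, each a Python script; the robot and the scene stay as the last script left them, time stands still between calls to the robot, and variables do not carry over. Pictures are saved under pics/ and viewed, at most 10 in all, crops included, and the job is handed in when it is done.

```bash
mkdir -p pics; ls
python3 - <<'E'
from bench import env, eoat, capture
import cv2,numpy as np
for n in ("scene","top"):
    c=capture(n); cv2.imwrite(f"pics/{n}0.png",c["color"][:,:,::-1]); print(n,c["fx"],c["fy"],c["cx"],c["cy"],np.round(c["camera_from_world"],4).tolist())
print(env.read_time_s(),env.read_ee_rot(),env.read_tcp_pos())
E
```

```text
pics
scene 470.87999848905633 470.87999848905633 320.80280944289996 241.26130244537157 [[0.9981, 0.0597, 0.0129, -0.5957], [0.0443, -0.5635, -0.8249, 0.0304], [-0.042, 0.824, -0.5651, 1.1652], [0.0, 0.0, 0.0, 1.0]]
top 586.2542911984443 586.2542911984443 317.018777080279 247.19352196062505 [[0.0071, -1.0, -0.0022, -0.0183], [-0.9936, -0.0068, -0.1125, 0.5935], [0.1125, 0.0029, -0.9936, 1.5849], [0.0, 0.0, 0.0, 1.0]]
0.1 [ 9.88331342e-01  1.52318462e-01 -9.25535543e-05 -4.86161286e-04] [ 0.17304026 -0.54809425  0.23087805]
```

View pics/top0.png

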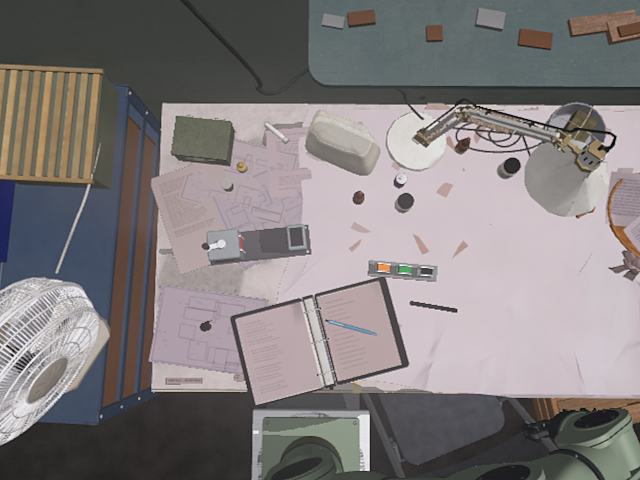

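View pics/scene0.png

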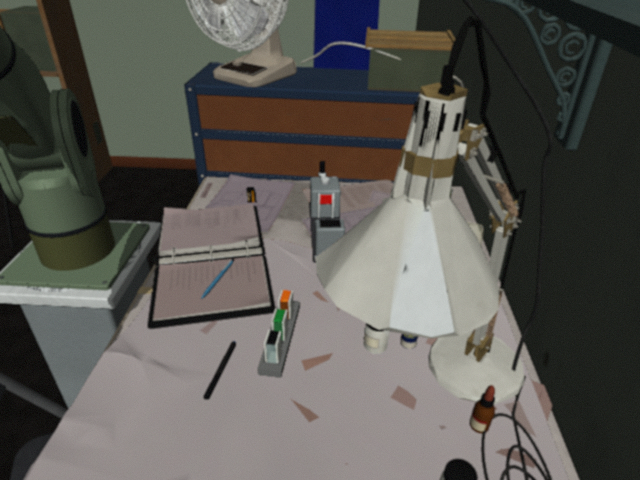

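The top view shows the photometer at about (258,244), with the lamp head and crank on the left (+y), and the rack at (402,270) with amber as its left cell. I'll enlarge both.

```bash
cat > h.py <<'E'
import numpy as np
def ray(c,u,v,z):
    M=np.array(c["camera_from_world"]);R,t=M[:3,:3],M[:3,3]
    o=-R.T@t; d=R.T@np.array([(u-c["cx"])/c["fx"],(v-c["cy"])/c["fy"],1])
    return o+d*(z-o[2])/d[2]
def proj(c,p):
    M=np.array(c["camera_from_world"]);q=M[:3,:3]@np.asarray(p)+M[:3,3]
    return np.array([c["fx"]*q[0]/q[2]+c["cx"],c["fy"]*q[1]/q[2]+c["cy"]])
E
python3 - <<'E'
import cv2,numpy as np
im=cv2.imread("pics/top0.png")
a=cv2.resize(im[218:273,195:320],None,fx=6,fy=6,interpolation=cv2.INTER_CUBIC)
b=cv2.resize(im[255:285,360:445],None,fx=8,fy=8,interpolation=cv2.INTER_CUBIC)
o=np.zeros((600,760,3),np.uint8);o[:330,:750]=a;o[340:580,:680]=b
cv2.imwrite("pics/crop1.png",o)
E
```

```text
(no output)
```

View pics/crop1.png

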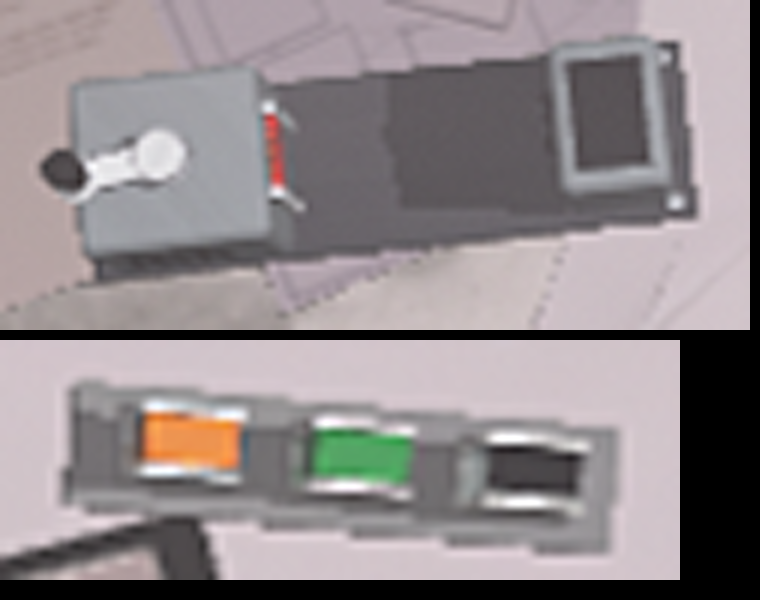

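```bash
cat > est.py <<'E'
import numpy as np
from h import *
from bench import capture
from scipy.optimize import least_squares
c=capture("top")
f=lambda x,y,s,ox,oy:((x+.5)/s-.5+ox,(y+.5)/s-.5+oy)
def fit(obs,mod,x0):
    def r(p):
        C,S=np.cos(p[2]),np.sin(p[2])
        return np.concatenate([proj(c,[p[0]+C*m[0]-S*m[1],p[1]+S*m[0]+C*m[1],m[2]])-o for o,m in zip(obs,mod)])
    s=least_squares(r,x0);return s.x,np.round(s.fun,1)
P=lambda x,y:f(x,y,6,195,218); Q=lambda x,y:f(x,y-340,8,360,255)
# photometer: x to image right; y axis = image up
obs=[P(73,83),P(258,66),P(273,232),P(85,255),P(550,47),P(655,37),P(668,183),P(568,194)]
mod=[(-.149,.04,.098),(-.063,.04,.098),(-.063,-.04,.098),(-.149,-.04,.098),(.065,.035,.092),(.115,.035,.092),(.115,-.035,.092),(.065,-.035,.092)]
ph,r=fit(obs,mod,[.5,.1,-1.57]);print("photo",ph,r)
C,S=np.cos(ph[2]),np.sin(ph[2]);w=lambda x,y,z:np.array([ph[0]+C*x-S*y,ph[1]+S*x+C*y,z])
ax=w(-.108,0,.127);kn=ray(c,*P(63,170),.1445);print("axis",ax,"hub px",P(160,155),proj(c,[*ax[:2],.11]),"knob",kn,np.hypot(*(kn-ax)[:2]))
d=kn-ax;print("phi_world",np.arctan2(d[1],d[0]),"-x dir",np.arctan2(-S,-C))
ob=[Q(75,380),Q(620,428),Q(608,552),Q(65,505)]
mo=[(-.095,.022,.02),(.095,.022,.02),(.095,-.022,.02),(-.095,-.022,.02)]
rk,r=fit(ob,mo,[.45,-.15,-1.57]);print("rack",rk,r)
C,S=np.cos(rk[2]),np.sin(rk[2]);print("pocket",rk[:2]-.058*np.array([C,S]),"amber",ray(c,*Q(193,442),.067))
for p in ((362,457),(536,468)):print(ray(c,*Q(*p),.067))
E
python3 est.py
```

```text
photo [ 0.60476558  0.12979837 -1.45960626] [-1.2 -0.5  0.2 -1.   0.4  1.1 -0.7  0.6 -0.3 -0.6  0.8 -0.9  1.3  0.6
 -0.7  0.8]
axis [0.59278178 0.23713144 0.127     ] hub px (221.25, 243.41666666666666) [221.49489729 243.60144886] knob [0.58241546 0.27343042 0.1445    ] 0.03775018995068964
phi_world 1.8489734153093922 -x dir 1.6819863967277635
rack [ 0.53231693 -0.2507634  -1.65198933] [-0.2 -0.1 -0.  -0.1  0.4  0.2 -0.2  0. ]
pocket [ 0.53702095 -0.19295447] amber [ 0.53660256 -0.194062    0.067     ]
[ 0.53194049 -0.25085869  0.067     ]
[ 0.52864165 -0.30930453  0.067     ]
```

```bash
cat >> h.py <<'E'
PH=np.array([.60476558,.12979837,-1.45960626]); RK=np.array([.53231693,-.2507634,-1.65198933])
AM=np.array([.5368,-.1935])
def w(x,y,z):
    C,S=np.cos(PH[2]),np.sin(PH[2]);return np.array([PH[0]+C*x-S*y,PH[1]+S*x+C*y,z])
def quat(yaw): # tool x at world angle yaw, z down
    return np.array([np.cos(yaw/2),np.sin(yaw/2),0,0])
E
python3 - <<'E'
from bench import env
from h import *
for k in (0,np.pi):
    for n,p,y in (("knob",w(-.146,0,.116),PH[2]),("knobhi",w(-.146,0,.2),PH[2]),("far",w(-.07,0,.116),PH[2]),("rack",[*AM,.028],RK[2]),("rackhi",[*AM,.2],RK[2]),("light",w(0,0,.066),PH[2]),("lighthi",w(0,0,.22),PH[2])):
        q=env.inverse_kinematics(p,quat(y+k));print(k>0,n,None if q is None else np.round(q,2))
E
```

```text
False knob [-0.84  1.15  0.97  1.32 -0.96  1.16 -2.81]
False knobhi [-0.04  1.13 -1.35  1.2   1.08  1.54  2.07]
False far [-0.69  1.06  0.78  1.41 -0.81  1.01 -2.76]
False rack [ 0.04  1.07  0.51  1.68 -0.82  0.62 -2.19]
False rackhi [-0.02  0.83  0.65  1.56 -0.58  0.96 -2.41]
False light [-0.56  1.1   0.7   1.48 -0.84  0.87 -2.61]
False lighthi [-0.57  0.89  0.73  1.34 -0.61  1.14 -2.8 ]
True knob [-0.42  0.96 -0.16  1.31  0.17  0.89 -0.51]
True knobhi [-0.38  0.87 -0.25  1.21  0.22  1.08 -0.54]
True far [-0.3   0.93 -0.16  1.39  0.18  0.83 -0.4 ]
True rack [ 0.37  1.   -0.16  1.67  0.29  0.5  -0.05]
True rackhi [ 0.42  0.74 -0.26  1.54  0.23  0.89  0.  ]
True light [-0.19  0.99 -0.16  1.47  0.21  0.7  -0.32]
True lighthi [-0.12  0.8  -0.31  1.32  0.26  1.06 -0.36]
```

```bash
cat >> h.py <<'E'
QP=quat(PH[2]+np.pi); QR=quat(RK[2]+np.pi)
E
python3 - <<'E'
from bench import env,eoat,capture
from h import *
import cv2
kn=np.array([.5824,.2734])
env.move_ptp([*kn,.23],QP); eoat.set_gripper(.05)
print(env.move_linear([*kn,.117],v=.12,force_limit=12),env.read_tcp_pos(),env.read_force())
eoat.set_gripper(.0);print(env.read_finger_gap(),env.read_force(),env.read_gripper_force(),env.read_time_s(),env.read_tcp_pos())
c=capture("top")["color"];cv2.imwrite("pics/k.png",cv2.resize(c[200:290,170:330],None,fx=5,fy=5,interpolation=2)[:,:,::-1])
E
```

```text
False [0.58271625 0.27356994 0.11773419] [-0.16334209  0.15835149 -0.0071157 ]
0.014974752893144521 [-0.06821878 -0.37481031  4.59428898] 58.34899573470466 5.3 [0.58266343 0.27350975 0.11752502]
```

```bash
cat > turn.py <<'E'
import sys
from bench import env
from h import *
ax=w(-.108,0,0)[:2]; R=.038
t=env.read_tcp_pos(); a=np.arctan2(*(t[:2]-ax)[::-1])
def step(a,ax,v=.08,fl=None):
    return env.move_linear([*(ax+R*np.array([np.cos(a),np.sin(a)])),.1175],v=v,force_limit=fl)
if __name__=="__main__":
    print(a)
    for i in range(int(sys.argv[1])):
        a-=.25; hit=step(a,ax,fl=25)
        f=env.read_force();u=np.array([np.cos(a),np.sin(a)]);tg=np.array([u[1],-u[0]])
        print(round(a,2),hit,"rad %.1f tan %.1f z %.1f"%(f[:2]@u,f[:2]@tg,f[2]),"gap",round(env.read_finger_gap(),4),round(env.read_time_s(),1),np.round(env.read_tcp_pos()-[*(ax+R*u),.1175],4))
        if hit:break
E
python3 turn.py 7
```

```text
1.8422731820127052
1.59 False rad -0.3 tan 2.0 z 2.5 gap 0.0148 5.6 [ 0.0003 -0.      0.0001]
1.34 False rad 1.7 tan 1.2 z 2.8 gap 0.015 5.9 [0.0001 0.0002 0.0002]
1.09 False rad 3.7 tan 1.7 z 3.2 gap 0.0147 6.2 [0.0004 0.0003 0.0002]
0.84 False rad 6.9 tan 1.5 z 1.0 gap 0.015 6.4 [0.0008 0.0001 0.0003]
0.59 False rad 8.9 tan 1.7 z 0.5 gap 0.0151 6.7 [ 0.001  -0.0002  0.0003]
0.34 False rad 9.2 tan 2.2 z 1.5 gap 0.0155 7.0 [ 0.0012 -0.0007  0.0003]
0.09 False rad 7.9 tan 2.4 z 2.2 gap 0.0153 7.2 [ 0.0011 -0.0011  0.0003]
```

```bash
python3 turn.py 17
```

```text
0.0614589022653159
-0.19 False rad 8.0 tan 2.3 z 2.2 gap 0.0154 7.5 [ 0.0008 -0.0011  0.0003]
-0.44 False rad 7.7 tan 0.6 z 3.1 gap 0.0147 7.8 [ 0.0005 -0.0009  0.0003]
-0.69 False rad 7.1 tan 1.5 z 3.3 gap 0.015 8.0 [ 0.0003 -0.0007  0.0002]
-0.94 False rad 7.3 tan 1.8 z 6.1 gap 0.0149 8.3 [ 0.0001 -0.0006  0.0002]
-1.19 False rad 7.2 tan 1.3 z 7.1 gap 0.0149 8.6 [-0.0002 -0.0004  0.0001]
-1.44 False rad 5.8 tan 2.1 z 6.6 gap 0.0148 8.8 [-0.0005 -0.0001  0.0001]
-1.69 False rad 4.8 tan 2.2 z 7.1 gap 0.015 9.1 [-0.0007  0.0004  0.0001]
-1.94 False rad 3.6 tan 2.2 z 5.4 gap 0.0146 9.4 [-0.0008  0.0008  0.    ]
-2.19 False rad -1.2 tan 1.1 z 5.5 gap 0.0149 9.6 [-0.0003  0.001   0.0001]
-2.44 False rad -5.8 tan 0.1 z 2.8 gap 0.0149 9.9 [0.0003 0.0007 0.0001]
-2.69 False rad -6.4 tan 1.3 z 2.4 gap 0.0151 10.2 [0.0007 0.0004 0.0001]
-2.94 False rad -6.1 tan 1.3 z 3.0 gap 0.015 10.4 [0.0009 0.0002 0.0001]
-3.19 False rad -5.7 tan 0.6 z 3.0 gap 0.0152 10.7 [0.001  0.0001 0.0001]
-3.44 False rad -4.7 tan 2.8 z 4.1 gap 0.0151 11.0 [ 0.001  -0.      0.0001]
-3.69 False rad -4.8 tan 1.8 z 4.6 gap 0.0152 11.2 [ 0.0009 -0.0002  0.0001]
-3.94 False rad -3.5 tan 0.7 z 5.3 gap 0.0148 11.5 [ 0.0007 -0.0002  0.    ]
-4.19 False rad -1.6 tan 1.2 z 6.5 gap 0.0149 11.8 [ 0.0006 -0.0002  0.    ]
```

Run:
```python
from turn import *
for i in range(10):
    a-=.08; hit=step(a,ax,v=.04,fl=14)
    f=env.read_force();u=np.array([np.cos(a),np.sin(a)]);tg=np.array([u[1],-u[0]]);t=env.read_tcp_pos()
    print(round(a,3),hit,"rad %.1f tan %.1f"%(f[:2]@u,f[:2]@tg),np.round(t[:2],4),"act",round(np.arctan2(*(t[:2]-ax-[.0015,0])[::-1])-2*np.pi,3))
    if hit or f[:2]@tg<-12:break
```

```text
2.004 False rad -1.4 tan 1.7 [0.5771 0.2714] act -4.248
1.924 False rad -0.8 tan 1.9 [0.5799 0.2726] act -4.326
1.844 False rad -1.0 tan 0.6 [0.5827 0.2735] act -4.405
1.764 False rad 0.4 tan 0.9 [0.5857 0.2743] act -4.485
1.684 False rad 0.0 tan 1.3 [0.5887 0.2749] act -4.564
1.604 False rad -1.7 tan -9.8 [0.5902 0.2751] act -4.605
1.524 False rad -4.1 tan -25.9 [0.5909 0.2753] act -4.625
```

Run:
```python
from turn import *
from bench import eoat,capture
import cv2
step(1.625,ax,v=.03);print(env.read_force(),env.read_tcp_pos())
eoat.set_gripper(.045);t=env.read_tcp_pos()
env.move_linear([t[0],t[1],.24],v=.2)
env.move_ptp([*AM,.20],QR)
print(env.read_time_s(),env.read_tcp_pos())
cc=capture("top");c=cc["color"];s=capture("scene")["color"]
o=np.zeros((600,760,3),np.uint8);o[:330,:750]=cv2.resize(c[218:273,195:320],None,fx=6,fy=6,interpolation=2)
o[340:600,:400]=cv2.resize(s[250:380,200:400],None,fx=2,fy=2,interpolation=2)
o[340:600,410:710]=cv2.resize(s[165:230,290:365],None,fx=4,fy=4,interpolation=2)
cv2.imwrite("pics/c2.png",o[:,:,::-1]);cv2.imwrite("pics/top2.png",c[:,:,::-1])
```

```text
[-3.55900545 -0.76122292  8.70097621] [0.58990006 0.27505983 0.11743581]
16.6917 [ 0.53733585 -0.19236618  0.20001914]
```

View pics/c2.png

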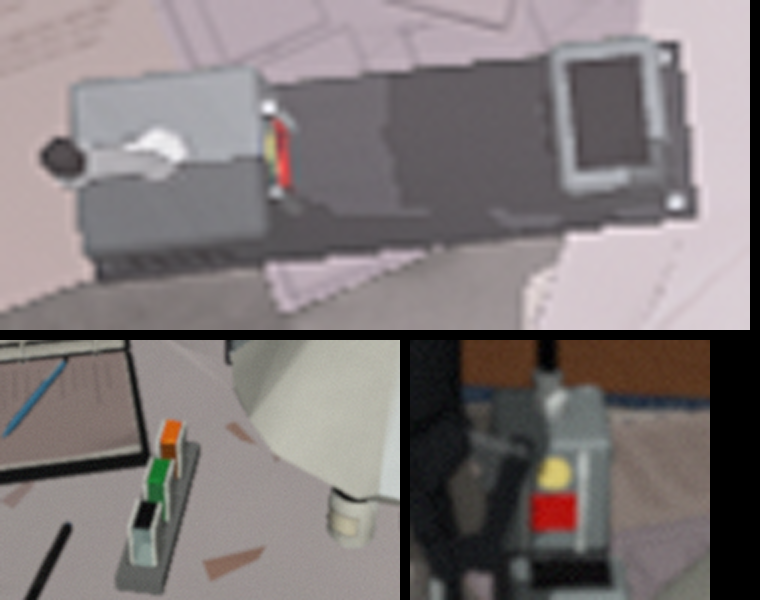

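The shutter plate is down, the yellow lamp window at crop (552,472) is exposed, and the knob points to −x. Next I'll grasp the amber cell.

Run:
```python
from bench import env,eoat,capture
from h import *
import cv2
p=AM+[.0008,0]
print(env.move_linear([*p,.10],v=.15),env.read_tcp_pos())
print(env.move_linear([*p,.029],v=.08,force_limit=8),env.read_tcp_pos(),env.read_force())
eoat.set_gripper(.015);print(env.read_finger_gap(),env.read_force(),env.read_gripper_force(),env.read_tcp_pos(),env.read_time_s())
s=capture("scene")["color"];c=capture("top")["color"]
o=np.zeros((580,760,3),np.uint8);o[:390,:600]=cv2.resize(s[240:370,200:400],None,fx=3,fy=3,interpolation=2)
o[400:,:480]=cv2.resize(c[240:300,350:510],None,fx=3,fy=3,interpolation=2)
cv2.imwrite("pics/g.png",o[:,:,::-1])
```

```text
False [ 0.53798875 -0.19349951  0.10077042]
False [ 0.53784722 -0.19357777  0.02945525] [-0.01789429 -0.11983515  0.18634284]
0.022993693553183807 [-1.45749822  0.03254219  5.9007335 ] 59.3550843000412 [ 0.53783182 -0.19364962  0.02951687] 18.9667
```

View pics/g.png

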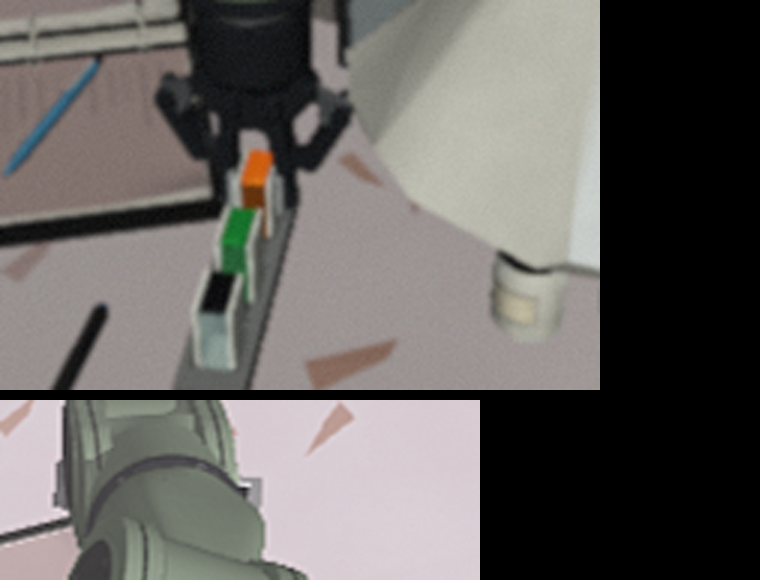

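Run:
```python
from bench import env,eoat,capture
from h import *
import cv2
t=env.read_tcp_pos()
print(env.move_linear([t[0],t[1],.10],v=.08,force_limit=15),env.read_force())
env.move_linear([t[0],t[1],.2],v=.2)
L=w(0,0,0)[:2]+[.0012,-.0003]
env.move_ptp([*L,.2],QP)
print(env.move_linear([*L,.0685],v=.1,force_limit=10),env.read_tcp_pos(),L,env.read_force())
print(env.read_finger_gap(),env.read_ee_rot(),QP,env.read_time_s())
s=capture("scene");c=capture("top")
o=np.zeros((600,800,3),np.uint8);o[:300,:]=cv2.resize(c["color"][215:275,190:350],None,fx=5,fy=5,interpolation=2)
o[310:590,:560]=cv2.resize(s["color"][160:230,260:400],None,fx=4,fy=4,interpolation=2)
cv2.imwrite("pics/f.png",o[:,:,::-1])
print(proj(s,w(0,0,.075)),proj(s,w(.017,0,.105)),proj(s,w(.017,0,.045)))
```

```text
False [-0.15620417 -0.55166497  0.13676654]
False [0.60621679 0.12954876 0.06902039] [0.60596558 0.12949837] [-0.35446355 -0.14983943 -0.56498777]
0.02345972587051175 [6.66727122e-01 7.45301808e-01 3.22597682e-04 2.36911396e-04] [0.66672292 0.74530567 0.         0.        ] 23.475
[327.2985359  210.83512734] [327.97577811 203.95556264] [327.47325548 224.30709294]
```

View pics/f.png

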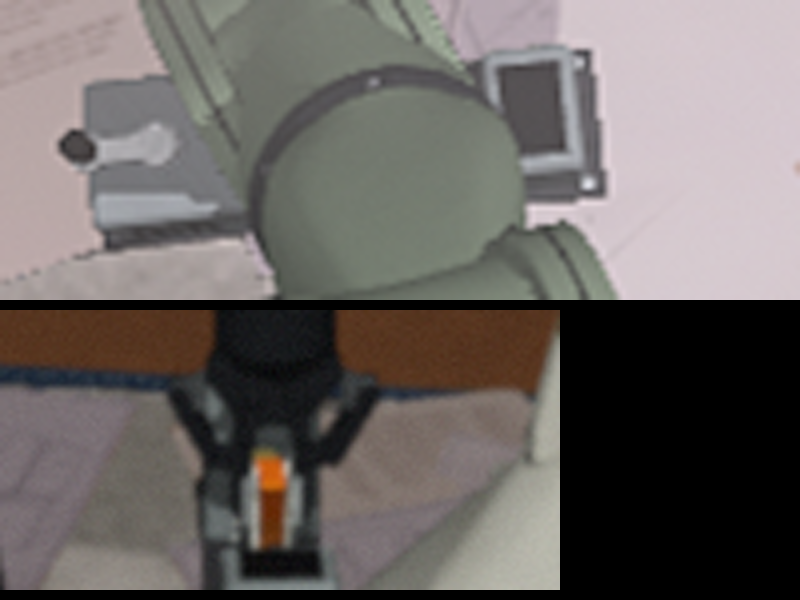

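The amber cell hangs upright at crop (270,505), centred in the light path between the heads. The crank still points to −x.

Run:
```python
from bench import env
env.sleep(.5);print(abs(env.read_qd()).max(),env.read_gripper_force(),env.read_time_s());print(env.hand_in())
```

```text
0.0015068132799986938 58.67501378059387 24.075
the job is handed in; nothing more can be done
None
```

I turned the shutter crank to its stop, so the shutter is fully open. The arm is holding the amber cell by its frosted sides, upright and still, midway in the light path. I handed the job in at 24.1 s; no verdict was returned.

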